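# Put the science-show props back into their trays

### The arm

A 7-joint arm with a two-finger parallel gripper is mounted at the origin on the work surface. World frame = base frame: x ahead of the robot, y to its left, z up, the work surface at z = 0. Lengths are in m, angles in rad, forces in N, time in s.
With the tool pointing down it reaches from about 0.425 to 0.875 m from the base axis. Payload 4.7 kg.
Tool frame: the origin (TCP) lies between the finger pads; the fingertips stand 14 mm ahead of it and the grasp point (between the pads) lies 5 mm behind it; z points along the fingers, y is the line along which they close (so a half turn about z gives the same grasp; the last joint's range is limited). The gripper opens to 87 mm and grips with 3 to 60 N. Pads are 19 mm wide; open, the fingers measure 117 mm over their backs; the gripper's body (75 mm by 190 mm) begins 51 mm behind the grasp point.
Start: joints at [1.24, 0.321, -0.07, 1.45, 0.023, 1.371, -0.057], TCP at [0.22, -0.612, 0.237] pointing down, gripper open.
Joint ranges: [-2.86, 2.86], [-0.3, 2.09], [-1.38, 1.24], [0.06, 2.45], [-1.56, 4.7], [0.09, 2.05], [-2.69, 2.69]. Speed limits (rad/s): [2.57, 2.57, 3.14, 3.14, 3.14, 3.14, 3.14].

### API

Orientations are given as a rotation vector (axis times angle).
In Python, from bench import ctrl gives the robot as it stands.
- The arm moves only by the shell command python3 -m inch 'ROWS' [OPENING] [FORCE]. ROWS is JSON, a list of rows, each a list of 6 numbers: the shift along the world's x, y, z in mm, then the turn, a rotation vector about the world's x, y, z in degrees. In form: [[tx, ty, tz, rx, ry, rz], ...]. A call has 1 to 20 rows; each row is the pose to reach, as a shift and turn from the pose commanded when the call began; what a row does not reach only later rows make up. A row lasts 1/8 s, in which the tool goes at most 62.5 mm and 10.7 degrees, less where a joint would pass 70% of its speed; a pose out of reach is approached as far as the arm can. A call with a gripper value outside its range is refused whole. OPENING is the finger opening in mm, from 0 to 87, set as the call begins (- or left out, the last holds). The fingers move at their own pace and stop on an object; FORCE is the grip in N (left out, the last holds). Time passes only in rows, so rows that repeat a pose let the fingers close. It gives the time, the measured TCP pose, the force, the opening and the grip force at its end, in the units of the state.
- ctrl.get_state(): the state, without advancing time (a new reading comes with each control period).
- ctrl.get_image(name): name is "scene" or "side" or "wrist"; returns (picture, depth): 384x512x3 uint8, red, green, blue; 384x512 float32, m along the optical axis (not along the pixel's ray), 0 where there is no reading.
- ctrl.camera_params(name): a dict with "mtx" (3x3 intrinsics, pixels), "T" (4x4, takes a point from camera to world coordinates). Camera axes: x right, y down, z forward; pixel columns grow to the right and rows downward; lengths in m; the calibration is good to about 2 mm. A picture is of the moment at which its call begins: read the wrist's pose just before it. camera_params takes no time and is no camera call; for the wrist camera it gives the pose at the moment of the call.
- ctrl.close_job(): hands the job in; it is judged then, once.
The state is a dict: "time": time; "joint_positions": joint angles; "qd": joint speeds; "joint_torque": joint torques, N m; "position": TCP position; "tool_rot": TCP orientation; "ft_force": force on the tool from outside, world axes, zero at the start; "torque": the same for the moment, N m; "grip_width": opening from 0.0 (shut) to 1.0 (fully open); "grip_force": force on a finger pad.
Only numpy, scipy, OpenCV 4.12 (cv2) and the standard library are available. Lean on these libraries where they do the work, as an engineer would, in place of code of your own. Each camera call takes 0.05 s, during which the arm holds its last target. There are 200 camera calls.

### The job

The demonstration is over: sort the props back into their trays. Stand the two white cups in the blue tray and the two amber jars in the grey tray, one to each bay, and the brass weight in the wooden tray, all upright on the tray floor and set down gently, not dropped. Leave the green bottle and the steel mug where they are.

Things in the scene. Friction and masses are not known exactly. Their poses are not given: they have to be found in the camera images.
- cup_a: upright open cup of white plastic, 75 mm tall, 48 mm across at the foot and 54 mm at the rim, wall 3 mm, about 60 g; origin at the centre of its underside, z up. Loose, stands on the table. The two cups are alike
- cup_b: upright open cup of white plastic, 75 mm tall, 48 mm across at the foot and 54 mm at the rim, wall 3 mm, about 60 g; origin at the centre of its underside, z up. Loose, stands on the table. The two cups are alike
- jar_a: squat round jar of amber glass with a black screw lid, 75 mm tall: body 48 mm across up to 48 mm height, lid 50 mm across from 48 to 75 mm; about 130 g; origin at the centre of its underside, z up. Loose, stands on the table. The two jars are alike
- jar_b: squat round jar of amber glass with a black screw lid, 75 mm tall: body 48 mm across up to 48 mm height, lid 50 mm across from 48 to 75 mm; about 130 g; origin at the centre of its underside, z up. Loose, stands on the table. The two jars are alike
- weight: brass laboratory weight, 80 mm tall: round base 40 mm across and 45 mm tall, a thin neck 16 mm across, and a round head 28 mm across from 58 to 80 mm height to grip it by; about 480 g; origin at the centre of its underside, z up. Loose, stands on the table
- blue_tray: low blue plastic tray with two bays for the white cups, fixed to the table, 82 mm (its x) by 160 mm (its y) outside, 25 mm tall, walls and floor 4 mm thick; one divider as tall as the walls parts it into two square bays 74 mm wide whose centres lie at y = +39 mm and y = -39 mm of the tray's frame; origin at the centre of its underside, z up, so the bay floors lie 4 mm above it
- grey_tray: low grey plastic tray with two bays for the amber jars, fixed to the table, 82 mm (its x) by 160 mm (its y) outside, 25 mm tall, walls and floor 4 mm thick; one divider as tall as the walls parts it into two square bays 74 mm wide whose centres lie at y = +39 mm and y = -39 mm of the tray's frame; origin at the centre of its underside, z up, so the bay floors lie 4 mm above it
- wood_tray: small square tray of pale wood for the brass weight, fixed to the table, 74 mm by 74 mm outside, 25 mm tall, walls and floor 4 mm thick, a single bay 66 mm wide; origin at the centre of its underside, z up, so its floor lies 4 mm above it
- bottle: small closed bottle of green glass with a green cap, 60 mm across and 100 mm tall, loose, standing among the props; a bystander, to be left alone; origin at the centre of its underside, z up
- mug: stainless steel mug, 76 mm across and 80 mm tall with a handle on its +y side, loose, standing beyond the trays; a bystander, to be left alone; origin at the centre of its underside, z up
Not all that is in view belongs to the job. What is shaped like the jar_a but red is not meant.

How it is judged:
By the outcome, as a careful person would: the job done as asked, in the order asked, and still so for the second after the job is handed in, with the robot touching nothing.
It also fails if it takes over 120 s, if anything falls off the work surface, if the arm or the gripper's body presses on something with over 40 N, if the wrist force passes 120 N, or if a joint passes its speed limit or range.

## Working session

There is one attempt and no reset: what is moved stays moved. The work goes in short steps, Python scripts to look and compute and a shell command to move; the robot and the scene stay as the last step left them, time stands still between calls to the robot, and variables do not carry over. Pictures are saved under pics/ and viewed, at most 14 in all, crops included, and the job is handed in when it is done.

```bash
ls; mkdir -p pics; python3 - <<'E'
from bench import ctrl
import cv2,numpy as np
s=ctrl.get_state();print(s['time'],s['position'],s['tool_rot'],s['grip_width'])
for n in('scene','side'):
    im,d=ctrl.get_image(n);p=ctrl.camera_params(n)
    cv2.imwrite(f'pics/{n}0.png',im[:,:,::-1]);np.savez(f'{n}0.npz',im=im,d=d,K=p['mtx'],T=p['T'])
    print(n,p['T'][:3,3].round(3),p['T'][:3,2].round(2),p['mtx'][0,0],(d>0).mean())
E
```

```text
pics
0.0 [ 0.21947656 -0.61126357  0.23543743] [-3.09315780e+00 -5.38695489e-01  7.02502882e-04] 1.0016500543679676
scene [ 0.881 -0.606  0.831] [-0.31  0.57 -0.76] 379.7647913222817 0.9961649576822916
side [ 0.471 -0.722  0.574] [ 0.08  0.8  -0.6 ] 357.1482564702624 0.9961039225260416
```

View pics/scene0.png

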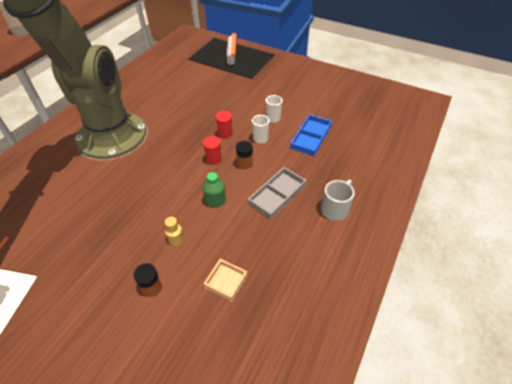

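View pics/side0.png

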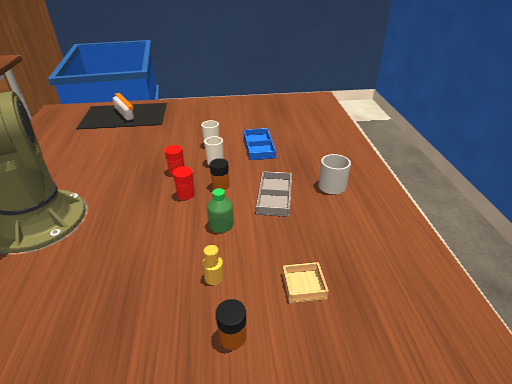

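Scene view: cups at (274,108) and (260,129), jars at (244,155) and (147,280), and the weight at (173,231). The blue tray is at (311,134), grey at (277,192), wood at (226,280), and the red decoys at (224,125) and (212,150). The side view agrees.

```bash
cat > loc.py <<'E'
import cv2,numpy as np
def cloud(n):
    f=np.load(n+'.npz');im,d,K,T=f['im'],f['d'],f['K'],f['T']
    v,u=np.mgrid[:384,:512];P=np.stack([(u-K[0,2])/K[0,0]*d,(v-K[1,2])/K[1,1]*d,d],-1)
    return im,P@T[:3,:3].T+T[:3,3],d
def plane(n,uv,z):
    f=np.load(n+'.npz');K,T=f['K'],f['T']
    r=np.c_[uv,np.ones(len(uv))]@np.linalg.inv(K).T@T[:3,:3].T
    return (T[:3,3]+r*((z-T[2,3])/r[:,2])[:,None])[:,:2]
E
python3 - <<'E'
from loc import *
seeds={'scene0':dict(cupF=(274,108),cupN=(260,129),jarF=(244,155),jarN=(147,280),weight=(173,231),bottle=(214,188),mug=(337,198),red1=(224,125),red2=(212,150)),
'side0':dict(cupF=(210,134),cupN=(214,152),jarF=(219,175),jarN=(231,325),weight=(212,265),bottle=(220,210),mug=(334,175),red1=(175,160),red2=(184,183))}
for n in seeds:
    im,P,d=cloud(n)
    ok=(d>0)
    print(n,'table z',np.median(P[300:380,300:330,2]))
    for k,(u,v) in seeds[n].items():
        # points within 45mm xy of the seed's point, above 12 mm
        p=P[v,u]; m=ok&(np.hypot(P[...,0]-p[0],P[...,1]-p[1])<.06)&(P[...,2]>.012)
        _,l=cv2.connectedComponents(m.astype(np.uint8),connectivity=4)
        m=m&(l==l[v,u])
        q=P[m];top=q[q[:,2]>np.percentile(q[:,2],99)-.008]
        c,r=cv2.minEnclosingCircle(top[:,:2].astype(np.float32))
        print(n,k,len(q),'ztop %.3f'%np.percentile(q[:,2],99),'top circle',np.round(c,4),round(r,4),len(top))
    hsv=cv2.cvtColor(im,cv2.COLOR_RGB2HSV)
    for k,c in dict(blue=(311,134) if n=='scene0' else (260,142),grey=(277,192)if n=='scene0' else (275,195),wood=(226,280) if n=='scene0' else (305,283)).items():
        p=P[c[1],c[0]]
        m=ok&(np.hypot(P[...,0]-p[0],P[...,1]-p[1])<.12)&(P[...,2]>.018)&(P[...,2]<.03)
        # tray rim, nearest comp by colour
        h,s,v=np.moveaxis(hsv,-1,0)
        m&={'blue':(h>100)&(h<130)&(s>120),'grey':s<60,'wood':(h>10)&(h<30)&(s<170)&(v>120)}[k]
        q=P[m][:,:2]
        rect=cv2.minAreaRect((q*1000).astype(np.float32));print(n,k,len(q),rect)
E
```

```text
scene0 table z 0.00027560119464487
scene0 cupF 345 ztop 0.076 top circle [0.4283 0.3261] 0.0293 70
scene0 cupN 378 ztop 0.077 top circle [0.4396 0.216 ] 0.0285 80
scene0 jarF 390 ztop 0.078 top circle [0.4527 0.0895] 0.0253 170
scene0 jarN 645 ztop 0.078 top circle [ 0.4618 -0.3699] 0.0256 371
scene0 weight 356 ztop 0.082 top circle [ 0.4311 -0.2318] 0.015 97
scene0 bottle 584 ztop 0.102 top circle [ 0.4506 -0.0729] 0.0145 73Traceback (most recent call last):
  File "<stdin>", line 13, in <module>
    return _quantile_unchecked(
        a, q, axis, out, overwrite_input, method, keepdims, weights)
    return _ureduce(a,
                    func=_quantile_ureduce_func,
    ...<5 lines>...
                    overwrite_input=overwrite_input,
                    method=method)
    r = func(a, **kwargs)
    result = _quantile(arr,
                       quantiles=q,
    ...<2 lines>...
                       out=out,
                       weights=wgt)
    slices_having_nans = np.isnan(arr[-1, ...])
                                  ~~~^^^^^^^^^
IndexError: index -1 is out of bounds for axis 0 with size 0
```

```bash
python3 - <<'E'
from loc import *
seeds={'scene0':dict(mug=(337,210),red1=(224,125),red2=(212,150)),
'side0':dict(cupF=(210,143),cupN=(214,158),jarF=(219,175),jarN=(231,325),weight=(212,265),bottle=(220,215),mug=(334,182),red1=(175,160),red2=(184,183))}
for n in seeds:
    im,P,d=cloud(n)
    ok=(d>0)
    print(n,'table z',np.median(P[300:380,300:330,2]))
    for k,(u,v) in seeds[n].items():
        p=P[v,u]; m=ok&(np.hypot(P[...,0]-p[0],P[...,1]-p[1])<(.11 if k=='mug' else .06))&(P[...,2]>.012)
        _,l=cv2.connectedComponents(m.astype(np.uint8),connectivity=4)
        m=m&(l==l[v,u])
        q=P[m]
        if not len(q): print(k,'none',p);continue
        top=q[q[:,2]>np.percentile(q[:,2],99)-.008]
        c,r=cv2.minEnclosingCircle(top[:,:2].astype(np.float32))
        print(n,k,len(q),'ztop %.3f'%np.percentile(q[:,2],99),'top circle',np.round(c,4),round(r,4),len(top))
    hsv=cv2.cvtColor(im,cv2.COLOR_RGB2HSV)
    for k,c in dict(blue=(311,134) if n=='scene0' else (260,142),grey=(277,192)if n=='scene0' else (275,195),wood=(226,280) if n=='scene0' else (305,283)).items():
        p=P[c[1],c[0]]
        h,s,v=np.moveaxis(hsv,-1,0)
        m=ok&(np.hypot(P[...,0]-p[0],P[...,1]-p[1])<.12)&(P[...,2]>.018)&(P[...,2]<.03)
        m&={'blue':(h>100)&(h<130)&(s>120),'grey':s<60,'wood':(h>10)&(h<30)&(s<190)&(v>120)}[k]
        _,l,st,_=cv2.connectedComponentsWithStats(m.astype(np.uint8),connectivity=8)
        m=l==1+st[1:,4].argmax()
        q=P[m][:,:2]
        print(n,k,len(q),cv2.minAreaRect((q*1000).astype(np.float32)))
E
```

```text
scene0 table z 0.00027560119464487
scene0 mug 964 ztop 0.082 top circle [0.7578 0.0527] 0.0394 187
scene0 red1 347 ztop 0.077 top circle [0.3263 0.1791] 0.026 140
scene0 red2 391 ztop 0.078 top circle [0.3593 0.0604] 0.0263 173
scene0 blue 226 ((584.1766357421875, 295.8155517578125), (81.37419891357422, 163.93545532226562), 2.2120556831359863)
scene0 grey 345 ((595.5440673828125, 25.597427368164062), (161.55783081054688, 82.00212097167969), 77.76553344726562)
scene0 wood 288 ((609.1273803710938, -274.2121276855469), (74.65776824951172, 74.11516571044922), 0.8294564485549927)
side0 table z -0.000331878636049443
side0 cupF 390 ztop 0.075 top circle [0.4409 0.215 ] 0.0283 98
side0 cupN 390 ztop 0.075 top circle [0.4409 0.215 ] 0.0283 98
side0 jarF 485 ztop 0.075 top circle [0.4506 0.0898] 0.0274 180
side0 jarN 1209 ztop 0.076 top circle [ 0.4628 -0.3699] 0.0254 682
side0 weight 600 ztop 0.081 top circle [ 0.4316 -0.2327] 0.0141 153
side0 bottle 842 ztop 0.100 top circle [ 0.4501 -0.0732] 0.0145 102
side0 mug 949 ztop 0.080 top circle [0.7606 0.0523] 0.04 183
side0 red1 396 ztop 0.076 top circle [0.3285 0.1791] 0.0269 152
side0 red2 518 ztop 0.076 top circle [0.3591 0.0594] 0.0268 194
side0 blue 191 ((583.2640380859375, 297.1317138671875), (81.6421127319336, 163.40252685546875), 2.1308188438415527)
side0 grey 290 ((595.4924926757812, 24.550743103027344), (163.36289978027344, 80.4934310913086), 77.47611236572266)
side0 wood 372 ((609.0095825195312, -274.4731140136719), (74.510498046875, 75.35603332519531), 0.21603117883205414)
```

```bash
python3 - <<'E'
from bench import ctrl
from scipy.spatial.transform import Rotation as R
print(R.from_rotvec(ctrl.get_state()['tool_rot']).as_matrix().round(3)); p=ctrl.camera_params('wrist');print(p)
E
```

```text
[[ 0.941  0.338 -0.001]
 [ 0.338 -0.941  0.002]
 [-0.    -0.002 -1.   ]]
{'mtx': array([[278.28620215,   0.        , 259.16797454],
       [  0.        , 278.28620215, 194.41499904],
       [  0.        ,   0.        ,   1.        ]]), 'T': array([[ 0.3374941 , -0.90260041, -0.26722694,  0.29287444],
       [-0.94132685, -0.32397806, -0.09456206, -0.58534959],
       [-0.00122392,  0.28346203, -0.95898268,  0.38442347],
       [ 0.        ,  0.        ,  0.        ,  1.        ]])}
```

Scene and side fixes agree to about 2 mm. I'll hover over the cups first and refine with the wrist camera.

```bash
cat >> loc.py <<'E'
def snap(n,tag):
    from bench import ctrl
    p=ctrl.camera_params(n);s=ctrl.get_state();im,d=ctrl.get_image(n)
    np.savez(tag+'.npz',im=im,d=d,K=p['mtx'],T=p['T']);cv2.imwrite(f'pics/{tag}.png',im[:,:,::-1]);return s
def find(tag,xy,zlo,zhi=.2,rad=.045):
    im,P,d=cloud(tag)
    q=P[(d>0)&(np.hypot(P[...,0]-xy[0],P[...,1]-xy[1])<rad)&(P[...,2]>zlo)&(P[...,2]<zhi)]
    if len(q)<5: return 'none',len(q)
    c,r=cv2.minEnclosingCircle(q[:,:2].astype(np.float32));return np.round(c,4),round(r,4),len(q),q[:,2].max().round(3)
E
python3 -m inch '[[35,45,30,0,0,9],[70,90,60,0,0,18],[105,135,63,0,0,27],[140,180,63,0,0,36],[175,225,63,0,0,45],[210,270,63,0,0,54],[245,315,63,0,0,63],[280,362,63,0,0,72.4],[276,420,63,0,0,72.4],[271,480,63,0,0,72.4],[267,540,63,0,0,72.4],[262,600,63,0,0,72.4],[258,660,63,0,0,72.4],[253,720,63,0,0,72.4],[248,780,63,0,0,72.4],[244,830,63,0,0,72.4],[240,872,63,0,0,72.4],[240,872,63,0,0,72.4],[240,872,63,0,0,72.4]]' 80 10
python3 - <<'E'
from loc import *
from scipy.spatial.transform import Rotation as R
s=snap('wrist','w1');print(s['position'],R.from_rotvec(s['tool_rot']).as_matrix().round(3).tolist())
for k,xy in dict(cupF=(.429,.3255),cupN=(.440,.2155),jarF=(.4517,.0897)).items(): print(k,find('w1',xy,.067))
E
```

```text
time: 2.48
position: [0.4598, 0.2594, 0.2992]
tool_rot: [2.179, 2.262, -0.002]
ft_force: [-0.2, 0.1, 0.4]
grip_width: 0.916
grip_force: 0.0
[0.45977534 0.25942524 0.29915786] [[-0.037, 0.999, -0.001], [0.999, 0.037, -0.001], [-0.001, -0.001, -1.0]]
cupF (array([0.431 , 0.3284]), 0.0269, 362, np.float64(0.078))
cupN (array([0.4406, 0.2166]), 0.027, 339, np.float64(0.077))
jarF (array([0.4535, 0.0804]), 0.0218, 173, np.float64(0.078))
```

View pics/w1.png

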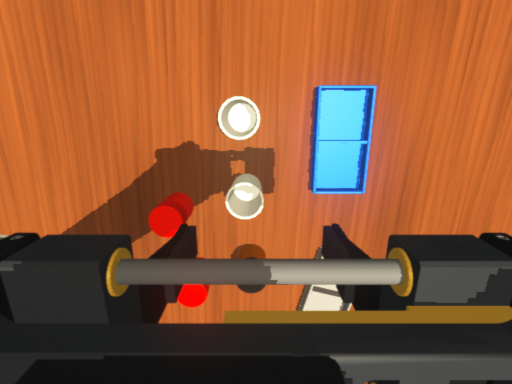

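Wrist view: cups at (239,118) and (245,200), blue tray at (343,140). The rim circles come out at 27 mm radius, as expected. Next I pick the far cup.

```bash
python3 -m inch '[[-15,34,0,0,0,0],[-30,68,0,0,0,0],[-30,68,-50,0,0,0],[-30,68,-100,0,0,0],[-30,68,-150,0,0,0],[-30,68,-190,0,0,0],[-30,68,-220,0,0,0],[-30,68,-240,0,0,0],[-30,68,-249,0,0,0],[-30,68,-249,0,0,0]]' 80 10
python3 -m inch '[[0,0,0,0,0,0],[0,0,0,0,0,0],[0,0,0,0,0,0],[0,0,0,0,0,0],[0,0,0,0,0,0],[0,0,0,0,0,0]]' 40 12
```

```text
time: 3.78
position: [0.4301, 0.328, 0.0507]
tool_rot: [2.18, 2.262, 0.0]
ft_force: [0.4, 0.0, 0.8]
grip_width: 0.921
grip_force: 0.0
time: 4.53
position: [0.4301, 0.3285, 0.051]
tool_rot: [2.179, 2.262, 0.001]
ft_force: [0.2, 0.6, 3.3]
grip_width: 0.607
grip_force: 14.3
```

```bash
python3 -m inch '[[0,0,15,0,0,0],[0,0,40,0,0,0],[0,0,75,0,0,0],[30,2,90,0,0,0],[75,4,90,0,0,0],[120,6,90,0,0,0],[145,8,90,0,0,0],[152,8,90,0,0,0],[152,8,75,0,0,0],[152,8,50,0,0,0],[152,8,30,0,0,0],[152,8,18,0,0,0],[152,8,11,0,0,0],[152,8,8,0,0,0],[152,8,6,0,0,0],[152,8,5,0,0,0],[152,8,4,0,0,0],[152,8,4,0,0,0]]'
```

```text
time: 6.78
position: [0.5819, 0.3364, 0.0551]
tool_rot: [2.179, 2.263, 0.001]
ft_force: [-0.5, -0.2, 2.2]
grip_width: 0.611
grip_force: 14.1
```

```bash
python3 -m inch '[[0,0,-0.5,0,0,0],[0,0,-0.5,0,0,0],[0,0,-0.5,0,0,0],[0,0,-0.5,0,0,0],[0,0,10,0,0,0],[0,0,40,0,0,0],[0,0,80,0,0,0],[-30,-25,95,0,0,0],[-75,-65,95,0,0,0],[-115,-100,95,0,0,0],[-141,-120,95,0,0,0],[-141,-120,95,0,0,0],[-141,-120,60,0,0,0],[-141,-120,30,0,0,0],[-141,-120,10,0,0,0],[-141,-120,0,0,0,0],[-141,-120,-4,0,0,0],[-141,-120,-4,0,0,0]]' 78 12
python3 -m inch '[[0,0,0,0,0,0],[0,0,0,0,0,0],[0,0,0,0,0,0],[0,0,0,0,0,0],[0,0,0,0,0,0],[0,0,0,0,0,0]]' 40 12
```

```text
time: 9.02
position: [0.4411, 0.2166, 0.051]
tool_rot: [2.179, 2.263, 0.001]
ft_force: [0.1, -0.5, 1.3]
grip_width: 0.898
grip_force: 0.0
time: 9.78
position: [0.4408, 0.2163, 0.0508]
tool_rot: [2.179, 2.263, 0.0]
ft_force: [-2.0, -0.1, 4.5]
grip_width: 0.608
grip_force: 13.1
```

```bash
python3 -m inch '[[0,0,15,0,0,0],[0,0,40,0,0,0],[0,0,75,0,0,0],[30,8,90,0,0,0],[75,20,90,0,0,0],[120,35,90,0,0,0],[140,41,90,0,0,0],[144,41,90,0,0,0],[144,41,75,0,0,0],[144,41,50,0,0,0],[144,41,30,0,0,0],[144,41,18,0,0,0],[144,41,11,0,0,0],[144,41,8,0,0,0],[144,41,6,0,0,0],[144,41,5,0,0,0],[144,41,4,0,0,0],[144,41,4,0,0,0]]'
python3 -m inch '[[0,0,0,0,0,0],[0,0,0,0,0,0],[0,0,0,0,0,0],[0,0,0,0,0,0],[0,0,10,0,0,0],[0,0,40,0,0,0],[0,0,80,0,0,0],[-30,-35,120,0,0,-3],[-60,-70,145,0,0,-6],[-85,-105,145,0,0,-9],[-105,-130,145,0,0,-12],[-120,-150,145,0,0,-15],[-125,-160,145,0,0,-15],[-125,-160,145,0,0,-15]]' 78 15
python3 - <<'E'
from loc import *
s=snap('wrist','w2');print(s['position']);snap('scene','s2')
for k,xy in dict(jarF=(.4517,.0897),cupA=(.5822,.3355),cupB=(.5852,.2575)).items(): print(k,find('w2',xy,.067),find('s2',xy,.070,.085))
E
```

```text
time: 12.02
position: [0.5849, 0.2574, 0.055]
tool_rot: [2.179, 2.263, 0.001]
ft_force: [0.6, -1.0, 1.4]
grip_width: 0.614
grip_force: 13.0
time: 13.78
position: [0.4597, 0.0966, 0.2002]
tool_rot: [2.456, 1.956, -0.0]
ft_force: [1.5, 0.2, 0.1]
grip_width: 0.893
grip_force: 0.0
[0.45965971 0.09659181 0.20018947]
jarF (array([0.4448, 0.0963]), 0.0355, 2042, np.float64(0.2)) (array([0.4533, 0.0901]), 0.026, 170, np.float64(0.079))
cupA ('none', 0) (array([0.5837, 0.3363]), 0.0303, 100, np.float64(0.082))
cupB (array([0.5798, 0.2421]), 0.0209, 401, np.float64(0.082)) (array([0.5835, 0.2567]), 0.0297, 100, np.float64(0.082))
```

View pics/w2.png

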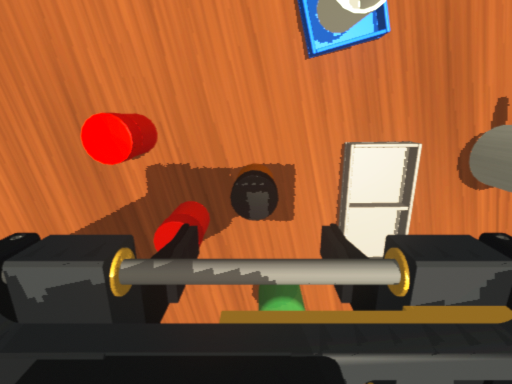

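Wrist view: jar lid at (254,195), red decoy at (183,227), grey tray at (380,200). The scene depth puts both cups in their bays. Next I refine the jar fix.

```bash
python3 - <<'E'
from loc import *
print(find('w2',(.4517,.0897),.067,.085,.04))
im,P,d=cloud('w2')
m=(d>0)&(P[...,2]>.015)&(P[...,2]<.03)&(abs(P[...,0]-.595)<.07)&(abs(P[...,1]-.03)<.11)&(np.ptp(im,axis=2)<40)
print(cv2.minAreaRect((P[m][:,:2]*1000).astype(np.float32)),m.sum())
E
```

```text
(array([0.4535, 0.0906]), 0.0251, 1770, np.float64(0.078))
((598.79931640625, 48.44093322753906), (117.52003479003906, 81.20458984375), 77.34002685546875) 1369
```

```bash
python3 -m inch '[[-7,-6,0,0,0,0],[-7,-6,-40,0,0,0],[-7,-6,-80,0,0,0],[-7,-6,-110,0,0,0],[-7,-6,-130,0,0,0],[-7,-6,-142,0,0,0],[-7,-6,-142,0,0,0]]' 72 20
python3 -m inch '[[0,0,0,0,0,0],[0,0,0,0,0,0],[0,0,0,0,0,0],[0,0,0,0,0,0],[0,0,0,0,0,0]]' 40 20
```

```text
time: 14.75
position: [0.4521, 0.0914, 0.0571]
tool_rot: [-2.454, -1.959, 0.001]
ft_force: [-0.6, 0.1, -0.4]
grip_width: 0.823
grip_force: 0.0
time: 15.38
position: [0.4532, 0.0912, 0.0581]
tool_rot: [2.455, 1.958, 0.001]
ft_force: [-1.1, -0.2, 5.1]
grip_width: 0.569
grip_force: 20.0
```

```bash
python3 -m inch '[[0,0,15,0,0,0],[0,0,40,0,0,0],[0,0,75,0,0,0],[30,-6,90,0,0,0],[75,-14,90,0,0,0],[120,-22,90,0,0,0],[145,-28,90,0,0,0],[151,-28,90,0,0,0],[151,-28,75,0,0,0],[151,-28,50,0,0,0],[151,-28,30,0,0,0],[151,-28,18,0,0,0],[151,-28,11,0,0,0],[151,-28,8,0,0,0],[151,-28,6,0,0,0],[151,-28,5,0,0,0],[151,-28,4,0,0,0],[151,-28,4,0,0,0]]'
python3 -m inch '[[0,0,0,0,0,0],[0,0,0,0,0,0],[0,0,0,0,0,0],[0,0,0,0,0,0],[0,0,10,0,0,0],[0,0,40,0,0,0],[0,0,80,0,0,0],[-15,-45,120,0,0,0],[-30,-100,145,0,0,0],[-45,-155,145,0,0,0],[-60,-210,145,0,0,0],[-75,-265,145,0,0,0],[-90,-320,145,0,0,0],[-110,-370,145,0,0,0],[-130,-410,145,0,0,0],[-142,-433,145,0,0,0],[-142,-433,145,0,0,0],[-142,-433,145,0,0,0]]' 78 20
python3 - <<'E'
from loc import *
s=snap('wrist','w3');print(s['position']);snap('scene','s3')
print(find('w3',(.4623,-.370),.067,.085,.04),find('w3',(.4313,-.232),.067,.09,.04))
print(find('s3',(.604,.063),.07,.09))
im,P,d=cloud('w3')
m=(d>0)&(P[...,2]>.018)&(P[...,2]<.03)&(abs(P[...,0]-.609)<.06)&(abs(P[...,1]+.274)<.06)
print(cv2.minAreaRect((P[m][:,:2]*1000).astype(np.float32)),m.sum())
E
```

```text
time: 17.62
position: [0.604, 0.0633, 0.0622]
tool_rot: [2.456, 1.959, 0.001]
ft_force: [-0.7, -0.4, 2.6]
grip_width: 0.564
grip_force: 20.0
time: 19.88
position: [0.4628, -0.3681, 0.2071]
tool_rot: [2.454, 1.961, 0.002]
ft_force: [-0.2, 0.3, -0.8]
grip_width: 0.896
grip_force: 0.0
[ 0.4627863  -0.36811341  0.20708911]
(array([ 0.4627, -0.3688]), 0.0251, 1721, np.float64(0.078)) (array([ 0.4316, -0.2316]), 0.0143, 897, np.float64(0.083))
(array([0.6037, 0.0626]), 0.0285, 220, np.float64(0.082))
((609.171875, -273.63763427734375), (75.08057403564453, 73.93240356445312), 0.8574398159980774) 1383
```

View pics/s3.png

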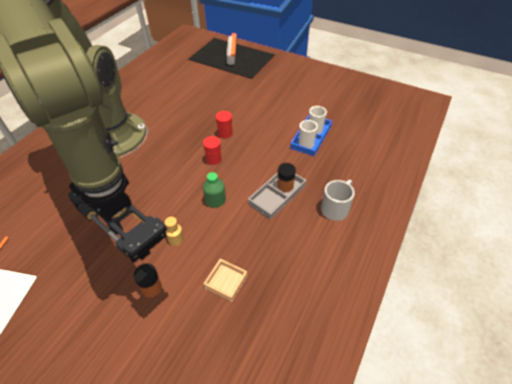

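The scene shows the cups standing in the blue tray at (317,116) and (307,132), and a jar in the grey tray at (286,177). The gripper is over the last jar at (147,280).

```bash
python3 -m inch '[[0,-1,-40,0,0,0],[0,-1,-80,0,0,0],[0,-1,-115,0,0,0],[0,-1,-138,0,0,0],[0,-1,-149,0,0,0],[0,-1,-149,0,0,0]]' 72 20
python3 -m inch '[[0,0,0,0,0,0],[0,0,0,0,0,0],[0,0,0,0,0,0],[0,0,0,0,0,0],[0,0,0,0,0,0]]' 40 20
```

```text
time: 20.72
position: [0.4621, -0.3699, 0.0574]
tool_rot: [-2.454, -1.96, -0.0]
ft_force: [-0.3, -0.2, -0.5]
grip_width: 0.829
grip_force: 0.0
time: 21.35
position: [0.4619, -0.3711, 0.0582]
tool_rot: [2.455, 1.958, -0.0]
ft_force: [-0.8, -0.2, 4.2]
grip_width: 0.569
grip_force: 20.0
```

```bash
python3 -m inch '[[0,0,15,0,0,0],[0,0,45,0,0,0],[0,0,90,0,0,0],[35,35,120,0,0,0],[70,80,120,0,0,0],[100,130,120,0,0,0],[115,185,120,0,0,0],[120,240,120,0,0,0],[125,295,120,0,0,0],[125,335,120,0,0,0],[125,353,120,0,0,0],[125,357,120,0,0,0],[125,357,120,0,0,0]]'
python3 -m inch '[[0,0,-30,0,0,0],[0,0,-60,0,0,0],[0,0,-85,0,0,0],[0,0,-100,0,0,0],[0,0,-107,0,0,0],[0,0,-111,0,0,0],[0,0,-113,0,0,0],[0,0,-114,0,0,0],[0,0,-115,0,0,0],[0,0,-116,0,0,0],[0,0,-116,0,0,0]]'
```

```text
time: 22.98
position: [0.5868, -0.0159, 0.1775]
tool_rot: [2.458, 1.956, -0.001]
ft_force: [0.4, -0.4, -1.8]
grip_width: 0.567
grip_force: 20.0
time: 24.35
position: [0.5869, -0.0136, 0.0622]
tool_rot: [2.455, 1.959, 0.0]
ft_force: [-1.9, 0.6, 3.5]
grip_width: 0.571
grip_force: 20.0
```

```bash
python3 -m inch '[[0,0,0,0,0,0],[0,0,0,0,0,0],[0,0,0,0,0,0],[0,0,0,0,0,0],[0,0,10,0,0,0],[0,0,40,0,0,0],[0,0,80,0,0,0],[-10,-45,115,0,0,0],[-30,-95,115,0,0,0],[-65,-140,115,0,0,0],[-105,-180,115,0,0,0],[-140,-208,115,0,0,0],[-155,-218,115,0,0,0],[-155,-218,115,0,0,0],[-155,-218,75,0,0,0],[-155,-218,40,0,0,0],[-155,-218,15,0,0,0],[-155,-218,3,0,0,0],[-155,-218,3,0,0,0]]' 72 20
python3 -m inch '[[0,0,0,0,0,0],[0,0,0,0,0,0],[0,0,0,0,0,0],[0,0,0,0,0,0],[0,0,0,0,0,0],[0,0,0,0,0,0],[0,0,0,0,0,0]]' 15 45
```

```text
time: 26.72
position: [0.4323, -0.2308, 0.0644]
tool_rot: [-2.454, -1.96, -0.001]
ft_force: [0.5, -0.0, -0.1]
grip_width: 0.83
grip_force: 0.0
time: 27.6
position: [0.4315, -0.2318, 0.0646]
tool_rot: [-2.456, -1.959, 0.001]
ft_force: [-1.9, 0.2, 1.3]
grip_width: 0.303
grip_force: 45.0
```

```bash
python3 -m inch '[[0,0,15,0,0,0],[0,0,40,0,0,0],[0,0,75,0,0,0],[30,-8,85,0,0,0],[75,-18,85,0,0,0],[120,-30,85,0,0,0],[160,-40,85,0,0,0],[177,-42,85,0,0,0],[177,-42,85,0,0,0],[177,-42,65,0,0,0],[177,-42,40,0,0,0],[177,-42,22,0,0,0],[177,-42,13,0,0,0],[177,-42,9,0,0,0],[177,-42,7,0,0,0],[177,-42,6,0,0,0],[177,-42,5,0,0,0],[177,-42,4,0,0,0],[177,-42,4,0,0,0]]'
```

```text
time: 29.98
position: [0.6088, -0.2738, 0.0688]
tool_rot: [2.456, 1.959, 0.0]
ft_force: [-0.8, 0.6, -4.3]
grip_width: 0.304
grip_force: 45.0
```

```bash
python3 -m inch '[[0,0,-0.3,0,0,0],[0,0,-0.6,0,0,0],[0,0,-0.6,0,0,0],[0,0,-0.6,0,0,0]]'
```

```text
time: 30.48
position: [0.6089, -0.2738, 0.0687]
tool_rot: [2.455, 1.959, 0.0]
ft_force: [-1.5, 0.9, 2.5]
grip_width: 0.308
grip_force: 45.0
```

Contact is felt, so I release, back off and check.

```bash
python3 -m inch '[[0,0,0,0,0,0],[0,0,0,0,0,0],[0,0,0,0,0,0],[0,0,0,0,0,0],[0,0,0,0,0,0],[0,0,10,0,0,0],[0,0,40,0,0,0],[0,0,80,0,0,0],[-30,-20,130,0,0,0],[-70,-50,140,0,0,0],[-110,-80,140,0,0,0],[-130,-100,140,0,0,0],[-130,-100,140,0,0,0],[-130,-100,140,0,0,0]]' 70 20
python3 - <<'E'
from loc import *
s=snap('scene','s4');snap('side','d4');print(s['time'])
for k,a in dict(cupA=(.5822,.3355),cupB=(.5852,.2575),jarA=(.604,.063),jarB=(.587,-.013),weight=(.609,-.274),bottle=(.4503,-.073),mug=(.759,.0525)).items():
    zl=.092 if k=='bottle' else .072
    print(k,*[find(t,a,zl,.11) for t in('s4','d4')])
a,b=[cv2.imread(f'pics/{n}.png')for n in('s4','d4')]
cv2.imwrite('pics/f4.png',np.hstack([a[90:330,100:390],b[100:340,130:420]]))
E
```

```text
time: 32.22
position: [0.4798, -0.3726, 0.2086]
tool_rot: [2.454, 1.96, 0.002]
ft_force: [0.7, 1.0, -0.9]
grip_width: 0.804
grip_force: 0.0
32.225
cupA (array([0.5803, 0.3353]), 0.0299, 86, np.float64(0.082)) ('none', 0)
cupB (array([0.5829, 0.2567]), 0.0287, 88, np.float64(0.083)) (array([0.6053, 0.2522]), 0.015, 10, np.float64(0.08))
jarA (array([0.6031, 0.0621]), 0.0262, 212, np.float64(0.083)) (array([0.6031, 0.0603]), 0.0252, 178, np.float64(0.081))
jarB (array([ 0.5871, -0.0122]), 0.0264, 232, np.float64(0.083)) (array([ 0.5861, -0.0127]), 0.026, 220, np.float64(0.081))
weight (array([ 0.608 , -0.2745]), 0.0145, 141, np.float64(0.087)) (array([ 0.6089, -0.2754]), 0.0144, 187, np.float64(0.086))
bottle (array([ 0.4501, -0.0731]), 0.0147, 83, np.float64(0.102)) ('none', 0)
mug (array([0.7566, 0.0526]), 0.0402, 204, np.float64(0.083)) (array([0.7595, 0.0514]), 0.0392, 195, np.float64(0.081))
```

View pics/f4.png

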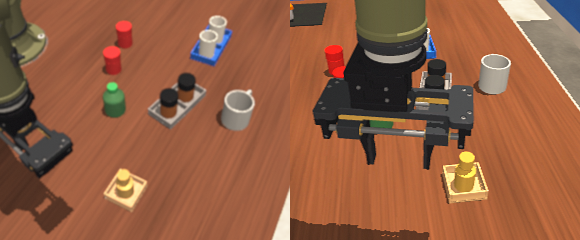

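In the left half both cups stand in the blue tray (211,38), both jars in the grey (178,95) and the weight in the wooden tray (125,185). The bottle and mug have not moved. I'm handing the job in.

```bash
python3 -c "
from bench import ctrl
print(ctrl.close_job())"
```

```text
the job is handed in; nothing more can be done
None
```

Job handed in at about 32 s: the final camera check shows both cups upright in the blue tray, both jars in the grey tray and the weight in the wooden tray, with the bottle and mug where they were.

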